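Lock the weight bench's seat adjuster with its drop pin

TASK

Lock the seat adjuster of the weight bench: take the red-handled locking pin out of the wooden rack, set its tip down in the long slot of the adjuster's cover plate, and feel along the rail with it, pressing gently, until it drops into the socket hidden under its flush shutter. Push the pin down fully home, so that its collar lies flat on the cover plate, then let go of it. Leave the blue pin in the rack and do not knock over the green bottles.

Things in the scene. Friction and masses are not known exactly. Their poses are not given: they have to be found in the camera images.
- pin: Locking pin with a red handle, upright in one of the rack's two holes at first. Origin: centre of its lower end (the tip); z up along the pin. Steel shaft 12 mm thick, 30 mm long, nose tapering to 7 mm over the last 4 mm; above it the collar, then the handle: a red block from 35 to 83 mm above the tip, 38 mm along the pin's x and 24 mm along its y (grip across y). 0.14 to 0.2 kg.
- pin_collar (a point): Point on the red pin's axis at the underside of its steel collar, 30 mm above the tip. The collar is 34 mm in diameter and 5 mm thick.
- blue_pin: Another pin of the same form with a blue handle and a 19 mm shaft, too thick for the socket, in the rack's other hole. Bystander. Origin at its tip.
- rack: Fixed wooden block 70 x 170 x 40 mm, long side along its y; origin at the centre of its underside. Two upright 21 mm holes on its long axis, 42 mm either side of the centre; the pins' collars rest on its top, so their tips are 10 mm above the table. The red pin hangs loosely and lifts straight out.
- adjuster: Fixed grey steel box section with black end caps, 104 mm (x) by 316 mm (y, long) by 50 mm high; origin at the centre of its underside. Its 4 mm thick cover plate (top at 50 mm) has one slot. In the slot, 4 mm below the plate's top, lies the flat pale face of the inner rail, which stands firm. Pressing the pin on rail or plate with more than 45 N counts as damage.
- slot_center (a point): Centre of the slot at the height of the plate's top; y along the slot, z up. The slot is 22 mm wide, 110 mm long. On its long centre line, up to 40 mm either side of this point, the rail has one round socket, 15 mm wide with 1 mm chamfer, 34 mm deep. Its place differs every time and can be neither seen nor read: a flush spring shutter of the rail's colour fills it.
- shutter (a joint): How far the spring shutter in the socket is pressed down, m: 0 = flush with the rail (closed); 0.026 when the pin is fully home; stop at 0.030. It yields to 0.4 N, 0.8 N when down; the pin's own weight holds it down.
- bottle_a: Green glass bottle, 66 mm diameter, 190 mm tall, standing at the side of the work area; origin at the centre of its underside. Bystander.
- bottle_b: A second such green bottle. Bystander.
There are look-alikes about, which are no part of the job. Of the things shaped like the rack, the wooden one is meant.

How it is judged:
By the outcome, as a careful person would: the job done as asked, in the order asked, and still so for the second after the job is handed in, with the robot touching nothing.
It also fails if it takes over 64 s, if anything falls off the work surface, if the arm or the gripper's body presses on something with over 40 N, if the wrist force passes 120 N, or if a joint passes its speed limit or range.

ROBOT

A 6-joint arm with a two-finger parallel gripper is mounted at the origin on the work surface. World frame = base frame: x ahead of the robot, y to its left, z up, the work surface at z = 0. Lengths are in mm, angles in degrees, forces in N, time in s.
With the tool pointing down it reaches from about 425 to 925 mm from the base axis. Payload 12.5 kg.
Tool frame: the origin (TCP) lies midway between the tips of the shut fingers; the grasp point (between the pads) lies behind it (env.grip_point_offset is the z of the grasp point in the tool frame, in mm); z points along the fingers, y is the line along which they close (so a half turn about z gives the same grasp; the last joint's range is limited). The gripper opens to 85 mm and grips with 20 to 120 N. Pads are 22 mm wide; open, the fingers measure 114 mm over their backs; the gripper's body (76 mm by 85 mm) begins 54 mm behind the grasp point. The pads swing forward as they close: fully open they stand 13 mm farther back than shut.
Start: joints at [-69.821, 28.126, 89.318, -0, 62.55, -6.05], TCP at [276.259, -560.648, 231.327] pointing down, gripper open.
Joint ranges: [-177.58, 177.58], [-47.91, 125.51], [2.72, 160], [-65.01, 245.01], [3.68, 167.84], [-153.87, 153.87]. Speed limits (degrees/s): [127.2, 127.2, 159.86, 180, 180, 180].

INTERFACE

Orientations are given as [roll, pitch, yaw] about the fixed x, y, z axes, in that order (R = Rz(yaw) Ry(pitch) Rx(roll)).
In Python, from cell import env gives the robot as it stands.
- The arm moves only by the tool step_arm, never from a script. Its arguments are lists of equal length, an entry for each row: "claw": the opening, from -1 (shut) to 1 (fully open); "dp": the shift along the tool's x, y, z in cm, a list of three; "turn": the turn, a rotation vector about the tool's x, y, z in degrees, a list of three. In form: {"claw": [claw, ...], "dp": [[x, y, z], ...], "turn": [[rx, ry, rz], ...]}. A call has 1 to 12 rows; each row is the pose to reach, as a shift and turn from the pose commanded when the call began, along the tool's axes at that moment; what a row does not reach only later rows make up. A row lasts 1/12 s, in which the tool goes at most 41.7 mm and 7.16 degrees, less where a joint would pass 70% of its speed; a pose out of reach is approached as far as the arm can. A call with a gripper value outside its range is refused whole. The fingers move at their own pace and stop on an object; the grip force is fixed at half the most. Time passes only in rows, so rows that repeat a pose let the fingers close. It gives the time, the measured TCP pose, the force, the opening and the grip force at its end, in the units of the state.
- env.get_state(): the state, without advancing time (a new reading comes with each control period).
- env.snapshot(name): name is "side" or "top"; returns the picture (400x640x3 uint8, red, green, blue); there is no depth.
- env.camera_model(name): a dict with "camera_matrix" (3x3 intrinsics, pixels), "rvec" (rotation vector, rad) and "tvec" (3), from world to camera coordinates, as OpenCV has them. Camera axes: x right, y down, z forward; pixel columns grow to the right and rows downward; lengths in mm; the calibration is good to about 2 mm. A picture is of the moment at which its call begins. camera_model takes no time and is no camera call.
- env.finish_job(): hands the job in; it is judged then, once.
The state is a dict: "time": time; "joints": joint angles; "joint_vel": joint speeds; "tau": joint torques, N m; "eef_pos": TCP position; "ee_rot": TCP orientation; "ft_force": force on the tool from outside, world axes, zero at the start; "ft_torque": the same for the moment, N m; "opening": finger opening in mm; "grasp_force": force on a finger pad.
Only numpy, scipy, OpenCV 4.12 (cv2) and the standard library are available. Lean on these libraries where they do the work, as an engineer would, in place of code of your own. Each camera call takes 0.05 s, during which the arm holds its last target. There are 200 camera calls.

## Working session

There is one attempt and no reset: what is moved stays moved. The work goes in short steps, Python scripts to look and compute and a tool call to move; the robot and the scene stay as the last step left them, time stands still between calls to the robot, and variables do not carry over. Pictures are saved under pics/ and viewed, at most 10 in all, crops included, and the job is handed in when it is done.

Besides the shell and the picture viewer there is one more tool, called after "Request:" by a JSON object that holds its "method" and its "body". step_arm: Moves the arm, as the interface text tells. Its arguments: {"type":"object","properties":{"claw":{"type":"array","items":{"type":"number"}},"dp":{"type":"array","items":{"type":"array","items":{"type":"number"}}},"turn":{"type":"array","items":{"type":"array","items":{"type":"number"}}}},"required":["claw","dp","turn"]}

```bash
mkdir -p pics; ls
python3 - <<'E'
from cell import env
import cv2
for n in("side","top"):
    cv2.imwrite(f"pics/{n}0.png",env.snapshot(n)[:,:,::-1])
    print(env.camera_model(n))
print(env.get_state(),env.grip_point_offset)
E
```

```text
pics
{'camera_matrix': array([[465.50085441,   0.        , 329.40706665],
       [  0.        , 465.50085441, 204.37141572],
       [  0.        ,   0.        ,   1.        ]]), 'rvec': array([ 0.16300088, -2.76135025,  1.3750721 ]), 'tvec': array([ 508.76719915,  131.18139088, 1433.4927098 ])}
{'camera_matrix': array([[408.9926929,   0.       , 315.1527876],
       [  0.       , 408.9926929, 188.5823279],
       [  0.       ,   0.       ,   1.       ]]), 'rvec': array([ 2.19320557, -2.18125327,  0.09067197]), 'tvec': array([ -57.00605923,  511.02203372, 1328.73927631])}
{'time': 0.1, 'joints': array([-6.98197632e+01,  2.81581917e+01,  8.93468133e+01,  1.59119485e-03,
        6.25483567e+01, -6.05020260e+00]), 'joint_vel': array([ 0.06114661, -0.11481141, -0.08870466,  0.02338237,  0.01761943,
       -0.05996451]), 'tau': array([ 2.88669449e-03, -6.19449449e+01, -2.62025911e+01, -1.27334943e-04,
        2.90913813e-03,  1.76205845e-05]), 'eef_pos': array([ 276.19922853, -560.44044497,  230.81222347]), 'ee_rot': array([-1.79947084e+02, -7.02779227e-03,  2.62297020e+01]), 'ft_force': array([-0.22577575,  0.3143982 ,  0.52359042]), 'ft_torque': array([-0.02527934,  0.058765  , -0.03429362]), 'grasp_force': 0.0, 'opening': 85.42028431994665} -18.700000000000003
```

View pics/top0.png

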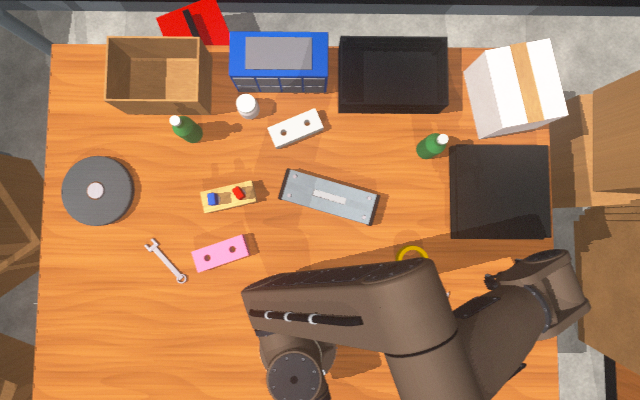

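View pics/side0.png

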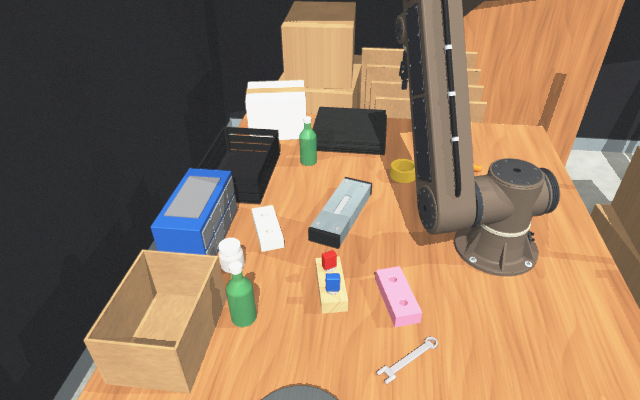

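The top view shows the wooden rack at about (228,197), with the red pin at (239,193) and the blue pin at (212,199). The adjuster is at (329,196), its pale slot at (329,198). The bottles are at (187,130) and (432,147). The side view shows the same layout, with the red pin at (329,260) and the slot at (343,205).

```bash
cat > h.py <<'E'
import numpy as np, cv2
from cell import env
CM={n:env.camera_model(n) for n in("side","top")}
def ray(n,uv):
    c=CM[n];R=cv2.Rodrigues(c["rvec"])[0]
    p=cv2.undistortPoints(np.array([[uv]],float),c["camera_matrix"],None)[0,0]
    return -R.T@c["tvec"], R.T@np.array([p[0],p[1],1])
def onz(n,uv,z):
    o,d=ray(n,uv); return o+d*(z-o[2])/d[2]
def proj(n,P):
    c=CM[n];return cv2.projectPoints(np.atleast_2d(np.array(P,float)),c["rvec"],c["tvec"],c["camera_matrix"],None)[0][:,0]
def tri(a,b):
    o1,d1=ray("side",a);o2,d2=ray("top",b)
    A=np.c_[d1,-d2];s=np.linalg.lstsq(A,o2-o1,rcond=None)[0]
    p,q=o1+s[0]*d1,o2+s[1]*d2
    return (p+q)/2,np.linalg.norm(p-q)
def blobs(m,lo):
    n,l,s,c=cv2.connectedComponentsWithStats(m.astype(np.uint8))
    return [(l==i,s[i],c[i]) for i in range(1,n) if s[i][4]>=lo]
E
python3 - <<'E'
from h import *
I={n:cv2.imread(f"pics/{n}0.png") for n in CM}
roi={"top":(190,170,80,50),"side":(300,235,60,80)}
for n in CM:
    h=cv2.cvtColor(I[n],cv2.COLOR_BGR2HSV)
    x,y,w,hh=roi[n]
    m=np.zeros(h.shape[:2],bool);m[y:y+hh,x:x+w]=1
    red=m&((h[...,0]<6)|(h[...,0]>174))&(h[...,1]>150)
    for mm,s,c in blobs(red,20):
        print(n,"red",s,c)
        v=h[...,2][mm];print(np.percentile(v,[5,25,50,75,95]))
    blue=m&(abs(h[...,0].astype(int)-112)<12)&(h[...,1]>140)
    for mm,s,c in blobs(blue,20): print(n,"blue",s,c)
# adjuster / slot in top view
h=cv2.cvtColor(I["top"],cv2.COLOR_BGR2HSV).astype(int)
g=(h[...,1]<90); m=np.zeros(g.shape,bool); m[160:235,270:390]=1
for mm,s,c in blobs(m&g&(h[...,2]>60),100):
    r=cv2.minAreaRect(np.argwhere(mm)[:,::-1].astype(np.float32)); print("body",s,c,r)
    b=cv2.boxPoints(r); P=np.array([onz("top",q,50) for q in b]);print(P.round(1),np.linalg.norm(np.diff(P,axis=0),axis=1))
V=h[...,2]; print("V along slot row",V[198,280:375])
a=cv2.resize(I["top"][165:230,190:385],None,fx=4,fy=4,interpolation=cv2.INTER_CUBIC)
b=cv2.resize(I["side"][170:320,295:395],None,fx=3.4,fy=3.4,interpolation=cv2.INTER_CUBIC)[:, :]
c=np.zeros((600,800,3),np.uint8);c[:a.shape[0],:a.shape[1]]=a
b=cv2.resize(b,(213,320));c[265:585,:213]=b
d=cv2.resize(I["top"][178:212,225:253],None,fx=9,fy=9,interpolation=cv2.INTER_CUBIC);c[265:265+d.shape[0],230:230+d.shape[1]]=d
e=cv2.resize(I["side"][240:300,312:352],None,fx=5,fy=5,interpolation=cv2.INTER_CUBIC);c[265:265+e.shape[0],500:500+e.shape[1]]=e
cv2.imwrite("pics/crop1.png",c)
E
```

```text
side red [322 250  15  20 229] [328.59825328 259.51091703]
[171.8 226.  229.  241.  245. ]
side blue [326 274  14  17 227] [332.24229075 281.8722467 ]
top red [233 187  12  13  97] [238.45360825 192.7628866 ]
[130.6 197.  247.  249.  251. ]
top blue [208 193   7  12  66] [210.84848485 198.77272727]
body [ 279  169  100   56 3014] [328.64499005 196.50132714] ((328.607177734375, 196.48959350585938), (96.23999786376953, 31.479997634887695), 16.260204315185547)
[[ 477.6   65.2   50. ]
 [ 575.5   37.9   50. ]
 [ 490.  -260.4   50. ]
 [ 392.8 -231.5   50. ]] [101.6394664  310.37754112 101.33509902]
V along slot row [ 83 129 184 184 185 182 185 192 188 187 182 185 185 185 186 185 183 182
 184 181 179 183 182 179 182 182 180 178 183 179 181 188 197 195 193 196
 198 195 194 189 191 187 190 194 179 219 218 224 232 231 229 229 229 230
 229 229 229 230 230 229 230 229 228 229 228 222 202 199 202 203 204 208
 204 200 201 207 202 200 207 204 205 205 207 206 205 203 195 193 227 230
 218 193 202 203 205]
```

View pics/crop1.png

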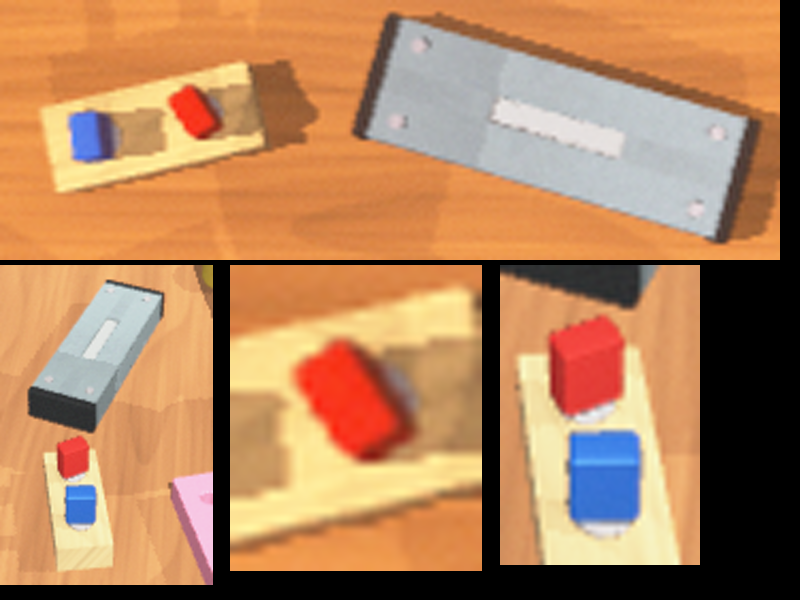

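The crops show the red handle yawed in the rack, its long side running from upper left to lower right in the top view. The slot is a pale strip about 31 px long, centred near (329,197). Next I measure the handle's top face, the rack, the slot and the bottles.

Run:
```python
from h import *
I={n:cv2.imread(f"pics/{n}0.png") for n in CM}
S=8
def rect(n,x,y,w,hh,f,z,lab,lo=20,big=True):
    im=cv2.resize(I[n][y:y+hh,x:x+w],None,fx=S,fy=S,interpolation=cv2.INTER_CUBIC)
    H=cv2.cvtColor(im,cv2.COLOR_BGR2HSV).astype(int)
    bl=max(blobs(f(H[...,0],H[...,1],H[...,2]),lo),key=lambda b:b[1][4])
    cs=max(cv2.findContours(bl[0].astype(np.uint8),0,1)[0],key=cv2.contourArea).reshape(-1,2)
    P=np.array([onz(n,((q[0]+.5)/S-.5+x,(q[1]+.5)/S-.5+y),z) for q in cs])[:,:2].astype(np.float32)
    r=cv2.minAreaRect(P);B=cv2.boxPoints(r)
    e=B[1]-B[0];f_=B[2]-B[1]; L=e if np.linalg.norm(e)>np.linalg.norm(f_) else f_
    print(n,lab,"c",np.round(r[0],1),"size",np.round(r[1],1),"long axis yaw",round(np.degrees(np.arctan2(L[1],L[0]))%180,1))
    return np.array(r[0]),L
red=lambda v:(lambda h,s,V:((h<8)|(h>172))&(s>150)&(V>v))
for v in(200,225,238): rect("top",225,178,30,34,red(v),93,"redtop%d"%v)
rect("top",190,170,90,55,lambda h,s,V:(h>16)&(h<30)&(s>60)&(s<150)&(V>200),40,"rack")
rect("top",310,183,40,30,lambda h,s,V:(s<40)&(V>210),46,"slot46")
rect("top",265,160,125,75,lambda h,s,V:(s<110)&(h>60),50,"adj")
rect("side",328,186,32,40,lambda h,s,V:(s<40)&(V>210),46,"slot46")
for n in CM:
    H=cv2.cvtColor(I[n],cv2.COLOR_BGR2HSV).astype(int)
    for mm,s,c in blobs((abs(H[...,0]-65)<20)&(H[...,1]>120),60): print(n,"green",s,c.round(1))
print("red 3d",tri((328.6,259.5),(238.45,192.76)),"blue",tri((332.24,281.87),(210.85,198.77)))
```

```text
top redtop200 c [492.  188.4] size [38.4 22.2] long axis yaw 31.2
top redtop225 c [492.1 189.3] size [36.5 20.8] long axis yaw 33.4
top redtop238 c [492.1 189.6] size [35.2 20. ] long axis yaw 33.6
top rack c [483.1 229.6] size [ 72.1 172.8] long axis yaw 103.6
top slot46 c [484.5 -99.2] size [107.   22.3] long axis yaw 74.5
top adj c [483.2 -97.9] size [294.   99.7] long axis yaw 74.0
side slot46 c [ 476.9 -132.1] size [ 99.  161.1] long axis yaw 93.8
red 3d (array([492.51738922, 188.64082265,  71.05523077]), np.float64(0.5770395792015975)) blue (array([472.75361116, 274.38558109,  74.6007911 ]), np.float64(0.7552312142415153))
```

Request:
{"method": "step_arm", "body": {"claw": [0.3,0.3,0.3,0.3,0.3,0.3,0.3,0.3,0.3,0.3,0.3,0.3], "dp": [[1,-0.6,0],[3,-1.7,0],[6.5,-3.7,0],[10,-5.7,0],[13.5,-7.7,0],[17,-9.7,0],[20.5,-11.7,0],[24,-13.7,0],[27.5,-15.7,0],[31,-17.7,0],[34.5,-19.7,0],[37.8,-21.6,0]], "turn": [[0,0,0],[0,0,0],[0,0,0],[0,0,-1],[0,0,-2],[0,0,-3],[0,0,-4],[0,0,-5],[0,0,-6],[0,0,-6.8],[0,0,-6.8],[0,0,-6.8]]}}

```text
time: 1.1
eef_pos: [520.5, -197.0, 231.3]
ee_rot: [-180.0, -0.0, 33.1]
ft_force: [0.4, -0.0, 0.7]
opening: 54.9
grasp_force: 0.0
```

Request:
{"method": "step_arm", "body": {"claw": [0.3,0.3,0.3,0.3,0.3,0.3,0.3,0.3,0.3,0.3,0.3,0.3], "dp": [[1,-1.8,0],[2.8,-5,0],[4.6,-8.3,0],[6.4,-11.6,0],[8.3,-15,0],[10.2,-18.4,0],[12.1,-21.8,0],[14,-25.3,0],[15.9,-28.7,0],[17.6,-31.8,0],[18.5,-33.4,0],[18.88,-34.1,0]], "turn": [[0,0,0],[0,0,0],[0,0,0],[0,0,0],[0,0,0],[0,0,0],[0,0,0],[0,0,0],[0,0,0],[0,0,0],[0,0,0],[0,0,0]]}}

```text
time: 2.1
eef_pos: [491.1, 191.9, 231.2]
ee_rot: [-180.0, 0.0, 33.2]
ft_force: [0.1, 0.2, -0.2]
opening: 55.9
grasp_force: 0.0
```

Request:
{"method": "step_arm", "body": {"claw": [0.3,0.3,0.3,0.3,0.3,0.3], "dp": [[0,0,2],[0,0,5],[0,0,8],[0,0,10],[0,0,11],[0,0,11]], "turn": [[0,0,0],[0,0,0],[0,0,0],[0,0,0],[0,0,0],[0,0,0]]}}

```text
time: 2.6
eef_pos: [491.4, 188.4, 119.6]
ee_rot: [-179.9, 0.2, 33.0]
ft_force: [-0.2, 0.1, 0.6]
opening: 55.5
grasp_force: 0.0
```

Run:
```python
from h import *
a=env.snapshot("top");b=env.snapshot("side");s=env.get_state();print(s["eef_pos"],s["ee_rot"],s["opening"])
c=np.zeros((480,800,3),np.uint8)
c[:,:400]=cv2.resize(a[160:232,200:260],(400,480),interpolation=cv2.INTER_CUBIC)
c[:,400:]=cv2.resize(b[220:310,290:365],(400,480),interpolation=cv2.INTER_CUBIC)
cv2.imwrite("pics/pre.png",c[:,:,::-1])
```

```text
[492.57161062 188.83508271 121.90418686] [ 1.79987115e+02 -1.73925494e-02  3.30145288e+01] 55.22171809129515
```

View pics/pre.png

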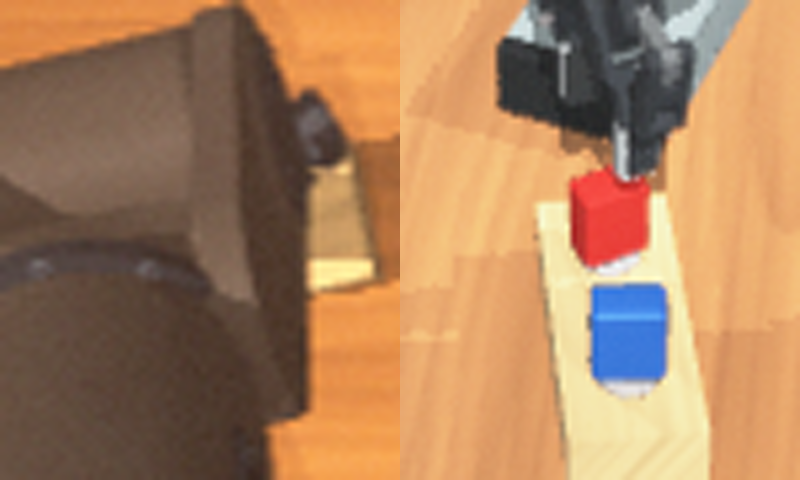

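The side view shows the fingers just above the red handle, at about (630,150) in the crop, straddling it. The blue pin stands clear. I'll go down in two stages and watch the force.

Request:
{"method": "step_arm", "body": {"claw": [0.3,0.3,0.3,0.3,0.3,0.3,0.3,0.3], "dp": [[0,0,0.5],[0,0,1],[0,0,1.5],[0,0,2],[0,0,2.5],[0,0,3],[0,0,3.5],[0,0,4]], "turn": [[0,0,0],[0,0,0],[0,0,0],[0,0,0],[0,0,0],[0,0,0],[0,0,0],[0,0,0]]}}

```text
time: 3.37
eef_pos: [492.3, 189.0, 80.7]
ee_rot: [180.0, 0.0, 33.0]
ft_force: [0.5, 0.5, 0.4]
opening: 55.7
grasp_force: 0.0
```

Request:
{"method": "step_arm", "body": {"claw": [0.3,0.3,0.3,0.3,0.3,0.3,0.3], "dp": [[0,0,0.5],[0,0,1.1],[0,0,1.7],[0,0,2.3],[0,0,2.8],[0,0,2.9],[0,0,2.9]], "turn": [[0,0,0],[0,0,0],[0,0,0],[0,0,0],[0,0,0],[0,0,0],[0,0,0]]}}

```text
time: 3.95
eef_pos: [492.1, 188.9, 51.8]
ee_rot: [-180.0, 0.0, 33.0]
ft_force: [0.7, -1.1, -0.7]
opening: 55.5
grasp_force: 0.0
```

Request:
{"method": "step_arm", "body": {"claw": [0.0,-0.2,-0.4,-0.6,-0.8,-1,-1,-1,-1,-1], "dp": [[0,0,0],[0,0,0],[0,0,0],[0,0,0],[0,0,0],[0,0,0],[0,0,0],[0,0,0],[0,0,0],[0,0,0]], "turn": [[0,0,0],[0,0,0],[0,0,0],[0,0,0],[0,0,0],[0,0,0],[0,0,0],[0,0,0],[0,0,0],[0,0,0]]}}

```text
time: 4.78
eef_pos: [492.5, 189.0, 52.7]
ee_rot: [180.0, -0.0, 33.0]
ft_force: [-0.9, -0.3, 5.8]
opening: 23.1
grasp_force: 59.1
```

Request:
{"method": "step_arm", "body": {"claw": [-1,-1,-1,-1,-1,-1,-1,-1,-1,-1], "dp": [[0,0,-0.5],[0,0,-1.2],[0,0,-2.2],[0,0,-3.4],[0,0,-4.8],[0,0,-6.4],[0,0,-8],[0,0,-9.2],[0,0,-9.7],[0,0,-9.7]], "turn": [[0,0,0],[0,0,0],[0,0,0],[0,0,0],[0,0,0],[0,0,0],[0,0,0],[0,0,0],[0,0,0],[0,0,0]]}}

```text
time: 5.62
eef_pos: [492.6, 189.1, 150.8]
ee_rot: [179.9, -0.1, 33.0]
ft_force: [0.4, -0.3, -1.1]
opening: 23.7
grasp_force: 58.8
```

Run:
```python
from h import *
b=env.snapshot("side");a=env.snapshot("top");s=env.get_state();print(s["eef_pos"],s["ee_rot"],s["opening"],s["ft_force"])
c=np.zeros((480,800,3),np.uint8)
c[:,:400]=cv2.resize(b[190:310,290:390],(400,480),interpolation=cv2.INTER_CUBIC)
c[:,400:]=cv2.resize(b[222:267,305:342],(400,480),interpolation=cv2.INTER_CUBIC)
cv2.imwrite("pics/lift.png",c[:,:,::-1])
p=s["eef_pos"];print(proj("side",[p-[0,0,42.7],p-[0,0,12.7],p+[0,0,40]]))
```

```text
[492.07063044 188.91273201 149.19734756] [1.79996892e+02 4.75374530e-03 3.30279960e+01] 23.290924372424637 [-1.64332266e-01  1.95574676e-03 -2.09934322e+00]
[[328.63241328 250.10058004]
 [328.6215206  241.8310087 ]
 [328.60160156 226.70875676]]
```

View pics/lift.png

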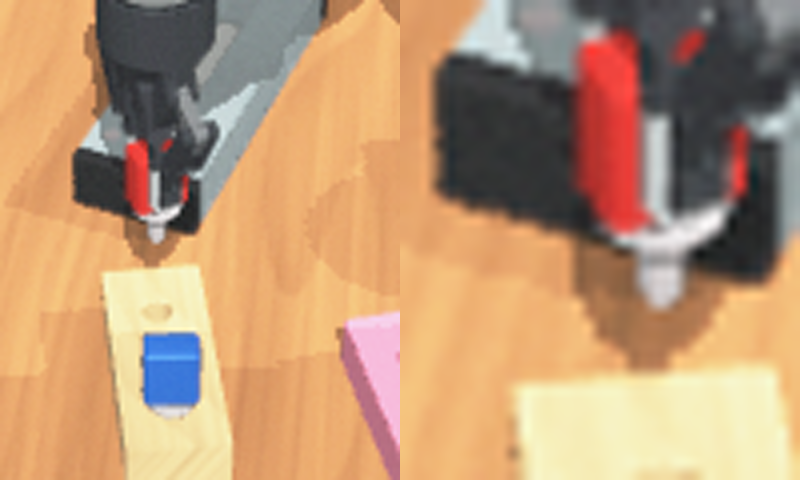

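The side view shows the pin upright in the gripper. The tip is at about px (329.0,250.6), against a predicted (328.6,250.1), and the blue pin is still in the rack. Next I carry it to the near end of the slot and turn it in line.

Request:
{"method": "step_arm", "body": {"claw": [-1,-1,-1,-1,-1,-1,-1,-1,-1,-1,-1,-1], "dp": [[-0.6,1,0],[-1.8,2.9,0],[-3.2,5.1,0],[-4.6,7.3,0],[-6,9.5,0],[-7.4,11.8,0],[-8.8,14,0],[-10.2,16.2,0],[-11.5,18.3,0],[-12.5,19.9,0],[-13.07,20.76,0],[-13.07,20.76,0]], "turn": [[0,0,-2],[0,0,-6],[0,0,-10],[0,0,-14],[0,0,-18],[0,0,-22],[0,0,-26],[0,0,-30],[0,0,-34],[0,0,-38],[0,0,-41.3],[0,0,-41.3]]}}

```text
time: 6.72
eef_pos: [495.6, -58.0, 148.4]
ee_rot: [-179.9, 0.0, 74.4]
ft_force: [-0.3, 0.9, -0.9]
opening: 23.3
grasp_force: 58.7
```

Request:
{"method": "step_arm", "body": {"claw": [-1,-1,-1,-1,-1,-1,-1], "dp": [[0,0,1],[0,0,2],[0,0,3],[0,0,4],[0,0,4.5],[0,0,4.6],[0,0,4.6]], "turn": [[0,0,0],[0,0,0],[0,0,0],[0,0,0],[0,0,0],[0,0,0],[0,0,0]]}}

```text
time: 7.3
eef_pos: [495.8, -56.0, 102.7]
ee_rot: [-179.9, 0.0, 74.3]
ft_force: [-0.7, 0.5, -1.6]
opening: 23.5
grasp_force: 58.8
```

Run:
```python
from h import *
b=env.snapshot("side");s=env.get_state();print(s["eef_pos"],s["ee_rot"],s["opening"],s["ft_force"])
c=np.zeros((480,800,3),np.uint8)
c[:,:400]=cv2.resize(b[160:260,300:383],(400,480),interpolation=cv2.INTER_CUBIC)
c[:,400:]=cv2.resize(b[185:233,320:360],(400,480),interpolation=cv2.INTER_CUBIC)
cv2.imwrite("pics/hover.png",c[:,:,::-1])
p=s["eef_pos"];print(proj("side",[p-[0,0,42.7],[495.9,-56.3,46],[484,-98.7,50]]))
```

```text
[495.94891376 -56.15844083 103.19473457] [-1.79991064e+02  4.51884284e-03  7.43372199e+01] 23.586173259172266 [ 0.91183185 -0.68536468 -1.87773185]
[[336.56106432 208.79167674]
 [336.53895718 212.33742325]
 [341.52146007 203.72994442]]
```

View pics/hover.png

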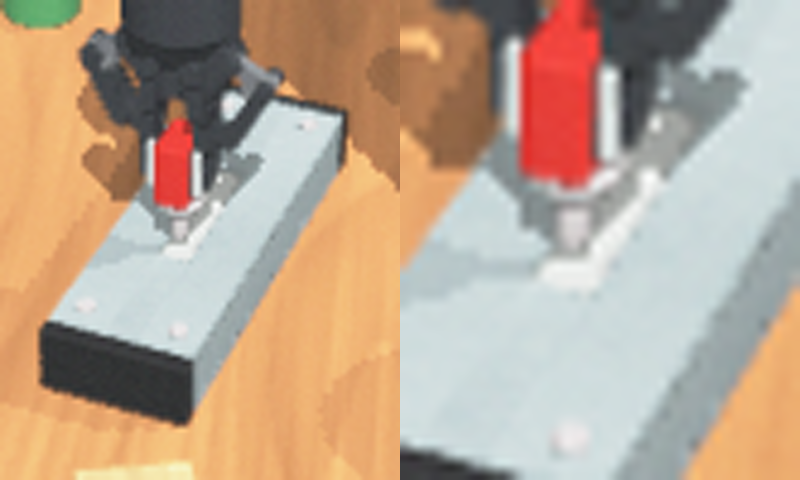

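The tip, at crop (572,240), hangs right over the near end of the slot, at crop (570,277). Lowering to contact.

Request:
{"method": "step_arm", "body": {"claw": [-1,-1,-1,-1,-1,-1,-1,-1], "dp": [[0,0,0.4],[0,0,0.8],[0,0,1.1],[0,0,1.25],[0,0,1.35],[0,0,1.4],[0,0,1.45],[0,0,1.45]], "turn": [[0,0,0],[0,0,0],[0,0,0],[0,0,0],[0,0,0],[0,0,0],[0,0,0],[0,0,0]]}}

```text
time: 8.02
eef_pos: [495.9, -56.3, 88.8]
ee_rot: [180.0, 0.0, 74.3]
ft_force: [-0.4, -0.3, -1.1]
opening: 23.2
grasp_force: 58.8
```

Request:
{"method": "step_arm", "body": {"claw": [-1,-1,-1,-1], "dp": [[0,0,0.03],[0,0,0.06],[0,0,0.1],[0,0,0.1]], "turn": [[0,0,0],[0,0,0],[0,0,0],[0,0,0]]}}

```text
time: 8.35
eef_pos: [496.0, -56.4, 88.5]
ee_rot: [180.0, 0.0, 74.3]
ft_force: [-3.1, 1.2, 9.1]
opening: 23.5
grasp_force: 60.5
```

Request:
{"method": "step_arm", "body": {"claw": [-1,-1,-1,-1,-1,-1,-1,-1], "dp": [[0,0,-0.1],[0,0.15,-0.1],[0,0.3,-0.1],[0,0.4,-0.1],[0,0.5,-0.1],[0,0.55,-0.1],[0,0.6,-0.1],[0,0.6,-0.1]], "turn": [[0,0,0],[0,0,0],[0,0,0],[0,0,0],[0,0,0],[0,0,0],[0,0,0],[0,0,0]]}}

```text
time: 9.02
eef_pos: [501.0, -57.8, 88.6]
ee_rot: [-179.9, 0.0, 74.3]
ft_force: [-4.1, 1.3, 1.6]
opening: 23.1
grasp_force: 59.3
```

Request:
{"method": "step_arm", "body": {"claw": [-1,-1,-1,-1,-1,-1,-1,-1], "dp": [[0,-0.2,0],[0,-0.4,0],[0,-0.6,0],[0,-0.8,0],[0,-1.0,0],[0,-1.1,0],[0,-1.2,0],[0,-1.2,0]], "turn": [[0,0,0],[0,0,0],[0,0,0],[0,0,0],[0,0,0],[0,0,0],[0,0,0],[0,0,0]]}}

```text
time: 9.68
eef_pos: [490.1, -54.7, 88.8]
ee_rot: [180.0, 0.0, 74.3]
ft_force: [-0.1, 0.1, -1.8]
opening: 23.1
grasp_force: 58.9
```

Request:
{"method": "step_arm", "body": {"claw": [-1,-1,-1,-1], "dp": [[0,-0.05,0],[0,-0.1,0],[0,-0.15,0],[0,-0.15,0]], "turn": [[0,0,0],[0,0,0],[0,0,0],[0,0,0]]}}

```text
time: 10.02
eef_pos: [489.2, -54.5, 89.0]
ee_rot: [179.9, 0.0, 74.3]
ft_force: [3.6, -1.8, -0.3]
opening: 23.3
grasp_force: 59.0
```

Request:
{"method": "step_arm", "body": {"claw": [-1,-1,-1,-1,-1,-1,-1,-1,-1,-1,-1,-1], "dp": [[0,0.2,0],[0,0.4,0],[0,0.6,0],[0,0.67,0],[0,0.67,0.04],[0,0.67,0.08],[0,0.67,0.1],[-0.1,0.67,0.1],[-0.2,0.67,0.1],[-0.3,0.67,0.1],[-0.4,0.67,0.1],[-0.5,0.67,0.1]], "turn": [[0,0,0],[0,0,0],[0,0,0],[0,0,0],[0,0,0],[0,0,0],[0,0,0],[0,0,0],[0,0,0],[0,0,0],[0,0,0],[0,0,0]]}}

```text
time: 11.02
eef_pos: [494.4, -60.6, 88.5]
ee_rot: [179.9, -0.0, 74.3]
ft_force: [1.9, 6.5, 7.7]
opening: 23.7
grasp_force: 60.4
```

Request:
{"method": "step_arm", "body": {"claw": [-1,-1,-1,-1,-1,-1,-1], "dp": [[-0.1,0,0],[-0.2,0,0],[-0.3,0,0],[-0.4,0,0],[-0.5,0,0],[-0.6,0,0],[-0.7,0,0]], "turn": [[0,0,0],[0,0,0],[0,0,0],[0,0,0],[0,0,0],[0,0,0],[0,0,0]]}}

```text
time: 11.6
eef_pos: [492.5, -67.3, 88.5]
ee_rot: [179.9, -0.0, 74.3]
ft_force: [2.0, 6.3, 6.8]
opening: 23.1
grasp_force: 60.4
```

Request:
{"method": "step_arm", "body": {"claw": [-1,-1,-1,-1,-1,-1,-1], "dp": [[-0.1,0,0],[-0.2,0,0],[-0.3,0,0],[-0.4,0,0],[-0.5,0,0],[-0.6,0,0],[-0.7,0,0]], "turn": [[0,0,0],[0,0,0],[0,0,0],[0,0,0],[0,0,0],[0,0,0],[0,0,0]]}}

```text
time: 12.18
eef_pos: [490.6, -74.1, 88.5]
ee_rot: [179.9, -0.0, 74.3]
ft_force: [1.3, 5.2, 7.8]
opening: 23.6
grasp_force: 60.4
```

Request:
{"method": "step_arm", "body": {"claw": [-1,-1,-1,-1,-1,-1,-1], "dp": [[-0.1,0,0],[-0.2,0,0],[-0.3,0,0],[-0.4,0,0],[-0.5,0,0],[-0.6,0,0],[-0.7,0,0]], "turn": [[0,0,0],[0,0,0],[0,0,0],[0,0,0],[0,0,0],[0,0,0],[0,0,0]]}}

```text
time: 12.77
eef_pos: [488.7, -80.8, 88.5]
ee_rot: [179.9, -0.0, 74.3]
ft_force: [1.1, 5.6, 8.6]
opening: 23.6
grasp_force: 60.4
```

Request:
{"method": "step_arm", "body": {"claw": [-1,-1,-1,-1,-1,-1,-1], "dp": [[-0.1,0,0],[-0.2,0,0],[-0.3,0,0],[-0.4,0,0],[-0.5,0,0],[-0.6,0,0],[-0.7,0,0]], "turn": [[0,0,0],[0,0,0],[0,0,0],[0,0,0],[0,0,0],[0,0,0],[0,0,0]]}}

```text
time: 13.35
eef_pos: [486.8, -87.5, 88.5]
ee_rot: [179.9, -0.0, 74.3]
ft_force: [2.1, 5.4, 8.2]
opening: 23.6
grasp_force: 60.4
```

Request:
{"method": "step_arm", "body": {"claw": [-1,-1,-1,-1,-1,-1,-1], "dp": [[-0.1,0,0],[-0.2,0,0],[-0.3,0,0],[-0.4,0,0],[-0.5,0,0],[-0.6,0,0],[-0.7,0,0]], "turn": [[0,0,0],[0,0,0],[0,0,0],[0,0,0],[0,0,0],[0,0,0],[0,0,0]]}}

```text
time: 13.93
eef_pos: [484.5, -94.5, 88.1]
ee_rot: [180.0, -0.0, 74.3]
ft_force: [0.1, 1.2, -0.5]
opening: 23.5
grasp_force: 59.3
```

The force dropped to zero and z sank, so the nose is over the socket. I'll sink slightly and feel for its edges.

Request:
{"method": "step_arm", "body": {"claw": [-1,-1,-1,-1], "dp": [[0,0,0.05],[0,0,0.1],[0,0,0.15],[0,0,0.15]], "turn": [[0,0,0],[0,0,0],[0,0,0],[0,0,0]]}}

```text
time: 14.27
eef_pos: [484.2, -94.9, 86.3]
ee_rot: [180.0, 0.0, 74.3]
ft_force: [-0.6, -3.5, 2.9]
opening: 23.4
grasp_force: 59.8
```

Request:
{"method": "step_arm", "body": {"claw": [-1,-1,-1,-1], "dp": [[-0.05,0,0],[-0.1,0,0],[-0.15,0,0],[-0.15,0,0]], "turn": [[0,0,0],[0,0,0],[0,0,0],[0,0,0]]}}

```text
time: 14.6
eef_pos: [483.7, -96.0, 86.1]
ee_rot: [-180.0, -0.0, 74.3]
ft_force: [0.5, -0.4, -1.0]
opening: 23.3
grasp_force: 59.3
```

Request:
{"method": "step_arm", "body": {"claw": [-1,-1,-1,-1,-1,-1,-1,-1], "dp": [[-0.05,0,0],[-0.1,0,0],[-0.15,0,0],[-0.18,0,0],[-0.18,0,0.05],[-0.18,0,0.1],[-0.18,0,0.15],[-0.18,0,0.15]], "turn": [[0,0,0],[0,0,0],[0,0,0],[0,0,0],[0,0,0],[0,0,0],[0,0,0],[0,0,0]]}}

```text
time: 15.27
eef_pos: [483.4, -97.8, 84.7]
ee_rot: [-180.0, 0.0, 74.3]
ft_force: [0.0, -0.8, -1.4]
opening: 23.3
grasp_force: 59.3
```

Request:
{"method": "step_arm", "body": {"claw": [-1,-1,-1,-1,-1], "dp": [[0,0,0.05],[0,0,0.1],[0,0,0.15],[0,0,0.2],[0,0,0.2]], "turn": [[0,0,0],[0,0,0],[0,0,0],[0,0,0],[0,0,0]]}}

```text
time: 15.68
eef_pos: [483.4, -97.8, 82.7]
ee_rot: [180.0, 0.0, 74.3]
ft_force: [0.7, 0.0, -2.1]
opening: 23.5
grasp_force: 59.3
```

Request:
{"method": "step_arm", "body": {"claw": [-1,-1,-1,-1,-1,-1,-1,-1,-1], "dp": [[0,0,0.1],[0,0,0.25],[0,0,0.4],[0,0,0.55],[0,0,0.7],[0,0,0.85],[0,0,1.0],[0,0,1.0],[0,0,1.0]], "turn": [[0,0,0],[0,0,0],[0,0,0],[0,0,0],[0,0,0],[0,0,0],[0,0,0],[0,0,0],[0,0,0]]}}

```text
time: 16.43
eef_pos: [483.4, -97.8, 72.7]
ee_rot: [-180.0, 0.0, 74.3]
ft_force: [0.1, -0.4, -0.1]
opening: 23.4
grasp_force: 59.3
```

Free all the way so far. Going down to just short of home.

Request:
{"method": "step_arm", "body": {"claw": [-1,-1,-1,-1,-1,-1,-1,-1,-1,-1], "dp": [[0,0,0.1],[0,0,0.25],[0,0,0.4],[0,0,0.55],[0,0,0.7],[0,0,0.85],[0,0,0.93],[0,0,0.98],[0,0,1.02],[0,0,1.02]], "turn": [[0,0,0],[0,0,0],[0,0,0],[0,0,0],[0,0,0],[0,0,0],[0,0,0],[0,0,0],[0,0,0],[0,0,0]]}}

```text
time: 17.27
eef_pos: [483.4, -97.8, 62.7]
ee_rot: [180.0, 0.0, 74.3]
ft_force: [-0.5, 0.5, 1.5]
opening: 23.4
grasp_force: 59.4
```

Request:
{"method": "step_arm", "body": {"claw": [-1,-1,-1,-1,-1], "dp": [[0,0,0.02],[0,0,0.04],[0,0,0.06],[0,0,0.08],[0,0,0.08]], "turn": [[0,0,0],[0,0,0],[0,0,0],[0,0,0],[0,0,0]]}}

```text
time: 17.68
eef_pos: [483.4, -97.8, 62.6]
ee_rot: [180.0, 0.0, 74.3]
ft_force: [-3.7, 0.4, 13.7]
opening: 23.3
grasp_force: 61.2
```

The collar is seated: z stopped at 62.6 with about 15 N. Releasing now.

Request:
{"method": "step_arm", "body": {"claw": [-0.4,-0.2,0,0.2,0.3,0.3,0.3,0.3], "dp": [[0,0,0],[0,0,0],[0,0,0],[0,0,0],[0,0,0],[0,0,0],[0,0,0],[0,0,0]], "turn": [[0,0,0],[0,0,0],[0,0,0],[0,0,0],[0,0,0],[0,0,0],[0,0,0],[0,0,0]]}}

```text
time: 18.35
eef_pos: [483.4, -97.8, 61.8]
ee_rot: [-180.0, 0.0, 74.3]
ft_force: [-0.0, 0.2, -0.2]
opening: 55.7
grasp_force: 0.0
```

Request:
{"method": "step_arm", "body": {"claw": [0.3,0.3,0.3,0.3,0.3,0.3,0.3,0.3,0.3,0.3], "dp": [[0,0,-0.5],[0,0,-1.5],[0,0,-3],[0,0,-4.5],[0,0,-6.5],[0,0,-9],[0,0,-12],[0,0,-15],[0,0,-17],[0,0,-17]], "turn": [[0,0,0],[0,0,0],[0,0,0],[0,0,0],[0,0,0],[0,0,0],[0,0,0],[0,0,0],[0,0,0],[0,0,0]]}}

```text
time: 19.18
eef_pos: [484.5, -98.1, 236.7]
ee_rot: [179.6, 0.0, 74.3]
ft_force: [-0.1, -0.6, 0.2]
opening: 55.1
grasp_force: 0.0
```

Run:
```python
from h import *
b=env.snapshot("side");s=env.get_state();print(s["eef_pos"],s["opening"],s["ft_force"])
c=np.zeros((480,800,3),np.uint8)
c[:,:400]=cv2.resize(b[90:330,200:400],(400,480),interpolation=cv2.INTER_CUBIC)
c[:,400:]=cv2.resize(b[170:230,315:365],(400,480),interpolation=cv2.INTER_CUBIC)
cv2.imwrite("pics/end.png",c[:,:,::-1])
H=cv2.cvtColor(b[165:225,310:370],cv2.COLOR_RGB2HSV)
for m,st,ce in blobs(((H[...,0]<6)|(H[...,0]>174))&(H[...,1]>150),20): print("red",st[:4]+[310,165,0,0],ce+[310,165])
P=[483.4,-97.8];cs=[np.array([*P,z])+[*(np.array([[np.cos(a),-np.sin(a)],[np.sin(a),np.cos(a)]])@[x,y]),0] for z in(55,103) for x in(-19,19) for y in(-12,12) for a in[np.radians(74.3)]]
q=proj("side",cs);print("expected home bbox",q.min(0),q.max(0))
```

```text
[483.87356922 -97.89537262 234.47615841] 55.42825095783671 [-0.88342037 -0.2872668   0.03185732]
red [337 188  10  18] [341.70212766 196.46099291]
expected home bbox [336.14007785 186.77232538] [347.52970022 206.79236276]
```

View pics/end.png

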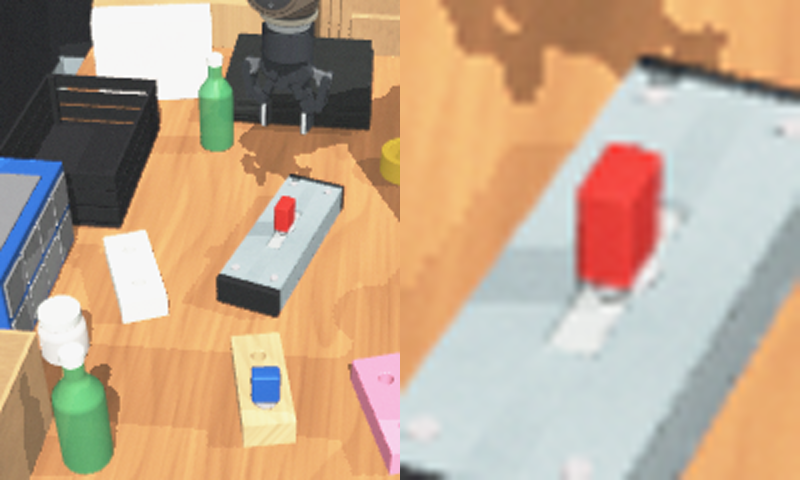

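The picture shows the red pin upright in the slot with its collar on the plate. Its box at px x 337–347, y 188–206 matches the box expected when home. The blue pin is still in the rack, both bottles are standing, and the gripper is clear.

```bash
python3 -c "
from cell import env
print(env.finish_job())"
```

```text
the job is handed in; nothing more can be done
None
```

The red locking pin is fully home in the hidden socket with its collar on the cover plate, and the gripper has let go and moved clear; the blue pin is still in the rack, both bottles are standing, and the job was handed in at about 19 s.

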